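# Rack the bench row in reverse for the other side of the table

## Robot

A 6-joint arm with a two-finger parallel gripper is mounted at the origin on a cart in front of the work surface, level with it; the furniture and walls round the work are solid. World frame = base frame: x ahead of the robot, y to its left, z up, the work surface at z = 0. Lengths are in m, angles in rad, forces in N, time in s.
With the tool pointing down it reaches from about 0.325 to 0.775 m from the base axis. Payload 9.3 kg.
Tool frame: the origin (TCP) lies on the centre line of the jaws, within the pads' length; the fingertips stand r.tip_reach ahead of it and the grasp point (between the pads) lies 8 mm behind it (r.tip_reach is the distance from the TCP to the fingertips, in m); z points along the fingers, y is the line along which they close (so a half turn about z gives the same grasp; the last joint's range is limited). The gripper opens to 85 mm and grips with 20 to 120 N. Pads are 22 mm wide; open, the fingers measure 114 mm over their backs; the gripper's body (76 mm by 85 mm) begins 54 mm behind the grasp point. The pads swing forward as they close: fully open they stand 13 mm farther back than shut.
Start: joints at [-1.454, 0.259, 0.021, 1.334, 0, 1.418], TCP at [0.147, -0.53, 0.203] pointing down, gripper open.
Joint ranges: [-3.04, 3.04], [-0.91, 1.82], [-1.04, 1.36], [-1.92, 1.95], [-1.52, 1.45], [-3.14, 3.14]. Speed limits (rad/s): [2.22, 2.22, 2.79, 3.14, 3.14, 3.14].

## Interface

Orientations are given as a rotation vector (axis times angle).
In Python, from bench import r gives the robot as it stands.
- The arm moves only by the shell command python3 -m handwheel 'ROWS' [FORCE]. ROWS is a JSON object whose one key "series" holds a list of rows, each a list of 3 entries, a list of its own where there are three numbers: the shift along the tool's x, y, z in m, then the turn about the tool's z in rad, then the finger opening in m, from 0 to 0.0854. A call has 1 to 5 rows; each row shifts and turns the commanded pose from where the row before left it, along the tool's axes as they then stand; what a row does not reach is not made up. A row lasts 1/8 s, in which the tool goes at most 62.5 mm and 10.7 degrees, less where a joint would pass 70% of its speed; a pose out of reach is approached as far as the arm can. A call is refused whole if a number of a shift passes 0.0625 or a number of a turn 0.188, either way. A call with a gripper value outside its range is refused whole. The fingers move at their own pace and stop on an object; FORCE is the grip in N (left out, the last holds). Time passes only in rows, so rows that do not move let the fingers close. It gives the time, the measured TCP pose, the force, the opening and the grip force at its end, in the units of the state.
- r.get_obs(): the state, without advancing time (a new reading comes with each control period).
- r.grab_frame(name): name is "side" or "top" or "wrist"; returns the picture (400x640x3 uint8, blue, green, red); there is no depth.
- r.camera_info(name): a dict with "K" (3x3 intrinsics, pixels), "origin" and "rotation" of the camera in the world; the wrist camera has in their place "T_tool_cam" (4x4, takes a point from camera to tool coordinates, whose origin is the TCP and whose axes are the flange's). Camera axes: x right, y down, z forward; pixel columns grow to the right and rows downward; lengths in m; the calibration is good to about 2 mm. A picture is of the moment at which its call begins: read the wrist's pose just before it. camera_info takes no time and is no camera call.
- r.sign_off(): hands the job in; it is judged then, once.
The state is a dict: "time_s": time; "joints": joint angles; "joint_vel": joint speeds; "joint_torque": joint torques, N m; "ee_pos": TCP position; "tcp_rot": TCP orientation; "wrist_force": force on the tool from outside, world axes, zero at the start; "wrist_torque": the same for the moment, N m; "finger_gap": finger opening in m; "gripper_force": force on a finger pad.
Only numpy, scipy, OpenCV 4.12 (cv2) and the standard library are available. Lean on these libraries where they do the work, as an engineer would, in place of code of your own. Each camera call takes 0.05 s, during which the arm holds its last target. There are 200 camera calls.

## Task

The dark board carries a row of four things, each on its own cork mat: a white bottle, a jar with a black lid, a metal tin and a stone muller with a wooden handle. The rack will be used from the other side of the table, so move all four into the empty light-wood rack in reverse order: what stood at the left end of the row goes into the pocket at the right end, the next one beside it, and so on. Stand each upright on the floor of its own pocket, let go, and never lay any of them over on the way.

Things in the scene. Friction and masses are not known exactly. Their poses are not given: they have to be found in the camera images.
- medium: White plastic bottle of painting medium with a grey screw cap: body 39 mm in diameter and straight up to 76 mm, cap 25 mm in diameter, 94 mm tall in all, about 90 g. Grasp round the body. Origin at the centre of its underside, z axis up its own axis; it is round, so its yaw does not matter.
- jar: Glass jar with a grey content and a black lid, 56 mm in diameter (straight sides from 7 to 59 mm height), 75 mm tall, about 250 g. Grasp round the body. Origin at the centre of its underside, z axis up its own axis; it is round, so its yaw does not matter.
- tin: Plain metal tin without a label, a closed cylinder 48 mm in diameter and 70 mm tall, about 150 g. Origin at the centre of its underside, z axis up its own axis; it is round, so its yaw does not matter.
- muller: Paint muller, pale marble foot and brown wooden handle: flat round foot 58 mm in diameter and 12 mm high, narrowing to a straight wooden stem 28 mm in diameter from 24 to 72 mm height, with a knob 32 mm in diameter on top, 91 mm tall, about 250 g. Grasp round the stem. Origin at the centre of its underside, z axis up its own axis; it is round, so its yaw does not matter.
- mat_0: Round cork mat, 68 mm in diameter and 6 mm thick, fixed on the dark board; origin at the centre of its underside. All four mats look alike and stay where they are. At the start the white bottle stands on this one, centred within 4 mm, so this mat keeps the place that the white bottle had in the row.
- mat_1: Round cork mat, 68 mm in diameter and 6 mm thick, fixed on the dark board; origin at the centre of its underside. All four mats look alike and stay where they are. At the start the black-lidded jar stands on this one, centred within 4 mm, so this mat keeps the place that the black-lidded jar had in the row.
- mat_2: Round cork mat, 68 mm in diameter and 6 mm thick, fixed on the dark board; origin at the centre of its underside. All four mats look alike and stay where they are. At the start the metal tin stands on this one, centred within 4 mm, so this mat keeps the place that the metal tin had in the row.
- mat_3: Round cork mat, 68 mm in diameter and 6 mm thick, fixed on the dark board; origin at the centre of its underside. All four mats look alike and stay where they are. At the start the muller stands on this one, centred within 4 mm, so this mat keeps the place that the muller had in the row.
- board: Dark wooden board, fixed, 92 (x) by 352 (y) by 18 mm; a rail 8 mm wide on each long side rises to 32 mm above the table. Origin: centre of its underside; y along the row (left as seen from the robot, yaw within 0.15 rad), z up. Mat centres at y = +-0.126 and +-0.042 m, x = 0; their tops, where the things stand, at z = 0.024 m. May be nearer or farther than the rack.
- rack: Light wooden rack, fixed, empty, 88 (x) by 348 (y) mm, four open pockets in a row, a small bar handle at each end. Origin: centre of its underside; y along the row (left as seen from the robot, yaw within 0.15 rad), z up. Pocket centres at y = +-0.126 and +-0.042 m, x = 0; pockets 72 mm square, floor at z = 0.018 m, wall tops at 0.032 m, walls 8 to 12 mm thick.
Not all that is in view belongs to the job. What is shaped like the medium but yellow is not meant. Leave any turquoise look-alike of the muller alone.

How it is judged:
By the outcome, as a careful person would: the job done as asked, in the order asked, and still so for the second after the job is handed in, with the robot touching nothing.
It also fails if it takes over 120 s, if anything falls off the work surface, if the arm or the gripper's body presses on something with over 40 N, if the wrist force passes 120 N, or if a joint passes its speed limit or range.

## Working session

There is one attempt and no reset: what is moved stays moved. The work goes in short steps, Python scripts to look and compute and a shell command to move; the robot and the scene stay as the last step left them, time stands still between calls to the robot, and variables do not carry over. Pictures are saved under pics/ and viewed, at most 15 in all, crops included, and the job is handed in when it is done.

```bash
ls; mkdir -p pics
python3 - <<'E'
from bench import r
import cv2
print(r.get_obs(), r.tip_reach)
for n in("top","side"):
    cv2.imwrite(f"pics/{n}0.png",r.grab_frame(n)); print(n,r.camera_info(n))
print(r.camera_info("wrist"))
E
```

```text
pics
{'time_s': 0.0, 'joints': array([-1.45360722e+00,  2.59204091e-01,  2.07639214e-02,  1.33370390e+00,
       -4.72501817e-06,  1.41816480e+00]), 'joint_vel': array([ 1.54081843e-03, -2.39177973e-05, -2.24118985e-04, -8.05979029e-04,
        4.59029046e-04,  2.53700696e-05]), 'joint_torque': array([-3.76652497e-04, -5.55636621e+01,  3.44527960e+01,  1.37668691e-02,
       -1.04270562e-04, -6.43224780e-06]), 'ee_pos': array([ 0.14654694, -0.52978767,  0.20256058]), 'tcp_rot': array([-3.11171088e+00, -4.22367495e-01, -3.00805521e-05]), 'wrist_force': array([0.33367567, 0.49716992, 0.13662495]), 'wrist_torque': array([-0.03453873,  0.01505821,  0.02556415]), 'gripper_force': 0.0, 'finger_gap': 0.08571086247814723} 0.011
top {'K': array([[501.87191934,   0.        , 311.10858812],
       [  0.        , 501.87191934, 195.26488287],
       [  0.        ,   0.        ,   1.        ]]), 'origin': array([0.35898895, 0.06401268, 1.02120749]), 'rotation': array([-2.12939407,  2.12066854, -0.1876641 ])}
side {'K': array([[495.17272491,   0.        , 320.29902467],
       [  0.        , 495.17272491, 191.92827466],
       [  0.        ,   0.        ,   1.        ]]), 'origin': array([ 0.02455516, -0.91599927,  0.64407768]), 'rotation': array([-2.01534643,  0.48045613, -0.32149417])}
{'K': array([[313.42730961,   0.        , 314.69309668],
       [  0.        , 313.42730961, 200.99956942],
       [  0.        ,   0.        ,   1.        ]]), 'T_tool_cam': array([[-1.60106900e-06, -9.49418209e-01, -3.14014434e-01,
         8.20280531e-02],
       [ 9.99999270e-01, -3.80893766e-04,  1.14652822e-03,
        -1.56606980e-03],
       [-1.20814091e-03, -3.14014203e-01,  9.49417517e-01,
        -1.69688628e-01],
       [ 0.00000000e+00,  0.00000000e+00,  0.00000000e+00,
         1.00000000e+00]])}
```

View pics/top0.png

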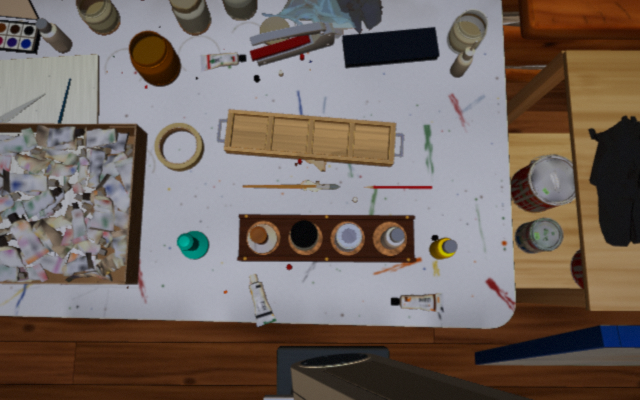

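View pics/side0.png

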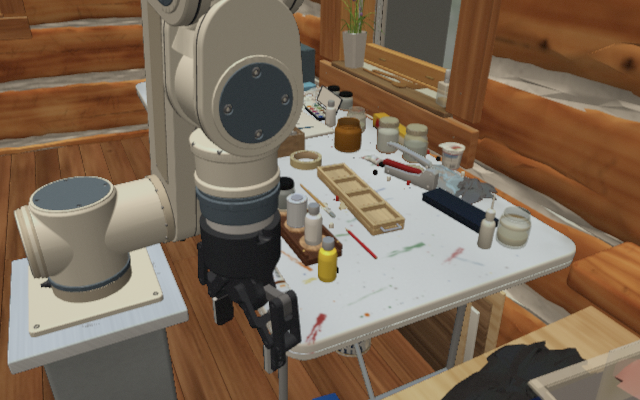

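The top picture shows the dark board with, from the left, the muller (262,236), jar (304,235), tin (347,236) and white bottle (392,237), plus the empty rack centred near (310,137). Look-alikes are the yellow bottle (443,247) and the turquoise muller (193,244), with another bottle at (463,60). I want the brown-handled muller and the white, grey-capped bottle on the board. I'll check that in a close crop.

Run:
```python
import cv2
a=cv2.imread("pics/top0.png")[95:275,210:450]
cv2.imwrite("pics/crop0.png",cv2.resize(a,(792,594),interpolation=cv2.INTER_CUBIC))
```

```text
(no output)
```

View pics/crop0.png

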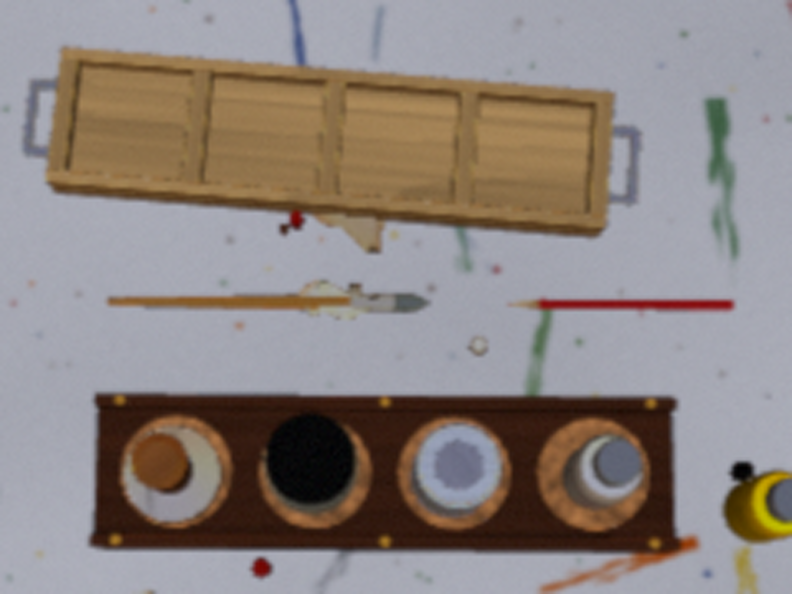

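The crop confirms the choice: a brown handle on a pale foot at (160,462), the black lid at (311,459), the tin at (459,466) and a white bottle with grey cap at (619,461). All four are on cork mats, and the yellow bottle is off the board at (765,505).

```bash
cat > h.py <<'E'
from bench import r
import numpy as np
from scipy.spatial.transform import Rotation as R
def ray(u,v,z,cam="top"):
    c=r.camera_info(cam)
    if cam=="wrist":
        o=r.get_obs(); Rt=R.from_rotvec(o["tcp_rot"]).as_matrix(); T=c["T_tool_cam"]
        O=o["ee_pos"]+Rt@T[:3,3]; Rc=Rt@T[:3,:3]
    else: O=c["origin"]; Rc=R.from_rotvec(c["rotation"]).as_matrix()
    d=Rc@np.linalg.inv(c["K"])@[u,v,1]
    return O+d*(z-O[2])/d[2]
def to(x,y,z,yaw=None):
    "move in tool axes from current pose to world point; state summary"
    o=r.get_obs(); Rt=R.from_rotvec(o["tcp_rot"]).as_matrix()
    print("t%.2f"%o["time_s"],"pos",o["ee_pos"].round(4),"gap %.4f F %.1f"%(o["finger_gap"],o["gripper_force"]),"wf",o["wrist_force"].round(1))
    print(" tool x",Rt[:,0].round(3),"y",Rt[:,1].round(3),"z",Rt[:,2].round(3))
    print(" shift",(Rt.T@(np.array([x,y,z])-o["ee_pos"])).round(4))
E
python3 - <<'E'
from h import *
P=lambda u,v,z:ray(210+u/3.3-.5+.15,95+v/3.3-.5+.15,z)
for n,(u,v),z in [("muller",(160,462),.115),("jar",(311,459),.099),("tin",(459,466),.094),("med",(619,461),.118),("m3",(176,470),.024),("m1",(315,471),.024),("m2",(454,473),.024),("m0",(594,474),.024)]: print(n,P(u,v,z).round(4))
for n,pts in [("rack",[(63,48),(612,93),(605,229),(50,185)]),("board",[(96,396),(676,401),(690,548),(92,545)])]:
    q=np.array([P(*p,.032) for p in pts]); print(n,q.round(4).tolist())
    c=q.mean(0); d=(q[0]+q[3]-q[1]-q[2])[:2]; d/=np.linalg.norm(d); print(c.round(4),"yaw",np.arctan2(-d[0],d[1]))
    for k in(.126,.042,-.042,-.126): print((c[:2]+k*d).round(4))
    print(np.linalg.norm(q-np.roll(q,1,0),axis=1).round(4))
print(P(765,505,.094),ray(190,242,.09))
to(0.3,-.13,.2)
E
```

```text
muller [0.4514 0.1638 0.115 ]
jar [0.4551 0.0813 0.099 ]
tin [ 0.452  -0.0016  0.094 ]
med [ 0.4527 -0.0873  0.118 ]
m3 [0.4559 0.1641 0.024 ]
m1 [0.4556 0.0802 0.024 ]
m2 [ 0.4548 -0.0035  0.024 ]
m0 [ 0.4545 -0.0878  0.024 ]
rack [[0.7198, 0.2399, 0.032], [0.6914, -0.1034, 0.032], [0.6043, -0.0969, 0.032], [0.631, 0.2449, 0.032]]
[0.6616 0.0711 0.032 ] yaw -0.08027659668000933
[0.6717 0.1967]
[0.665 0.113]
[0.6583 0.0293]
[ 0.6515 -0.0545]
[0.0889 0.3445 0.0874 0.3429]
board [[0.4996, 0.2125, 0.032], [0.498, -0.137, 0.032], [0.4101, -0.1424, 0.032], [0.4104, 0.2122, 0.032]]
[0.4545 0.0363 0.032 ] yaw -0.002743844219275721
[0.4549 0.1623]
[0.4546 0.0783]
[ 0.4544 -0.0057]
[ 0.4542 -0.0897]
[0.0893 0.3495 0.088  0.3546]
[ 0.43089601 -0.17208627  0.094     ] [0.43978625 0.29279108 0.09      ]
t0.10 pos [ 0.1466 -0.5298  0.2026] gap 0.0856 F 0.0 wf [ 0.1  0.6 -0.4]
 tool x [0.964 0.267 0.   ] y [ 0.267 -0.964 -0.001] z [-0.     0.001 -1.   ]
 shift [ 0.2544 -0.3445  0.0031]
```

```bash
python3 -m handwheel '{"series":[[[0.0414,-0.0345,0],0,0.0854],[[0.0414,-0.0345,0],0,0.0854],[[0.0414,-0.0345,0],0,0.0854],[[0.0414,-0.0345,0],0,0.0854],[[0.0414,-0.0345,0],0,0.0854]]}' 40
python3 -m handwheel '{"series":[[[0.0414,-0.0345,0],0,0.0854],[[0.0414,-0.0345,0],0,0.0854],[[0.0414,-0.0345,0],0,0.0854],[[0.0414,-0.0345,0],0,0.0854],[[0.0414,-0.0345,0],0,0.0854]]}'
python3 -m handwheel '{"series":[[[0,0,0],-0.1858,0.0854],[[0,0,0],-0.1858,0.0854],[[0,0,0],-0.1858,0.0854],[[0,0,0],-0.1858,0.0854],[[0,0,0],-0.1858,0.0854]]}'
python3 -m handwheel '{"series":[[[0,0,0],-0.1858,0.0854],[[0,0,0],-0.1858,0.0854],[[0,0,0],0,0.0854],[[0,0,0],0,0.0854]]}'
python3 - <<'E'
from h import *
import cv2
to(.4535,-.0875,.2)
cv2.imwrite("pics/w0.png",r.grab_frame("wrist"))
E
```

```text
time_s: 0.72
ee_pos: [0.3007, -0.3071, 0.203]
tcp_rot: [-3.113, -0.422, -0.0]
wrist_force: [0.6, -0.2, 0.5]
finger_gap: 0.0855
gripper_force: 0.0
time_s: 1.35
ee_pos: [0.4543, -0.0855, 0.2031]
tcp_rot: [3.113, 0.423, -0.0]
wrist_force: [0.5, -0.3, 0.2]
finger_gap: 0.0854
gripper_force: 0.0
time_s: 1.98
ee_pos: [0.4535, -0.0871, 0.2029]
tcp_rot: [-2.588, -1.78, 0.001]
wrist_force: [0.1, 0.1, -0.8]
finger_gap: 0.0853
gripper_force: 0.0
time_s: 2.48
ee_pos: [0.4536, -0.0872, 0.2031]
tcp_rot: [-2.226, -2.216, 0.0]
wrist_force: [-0.1, -0.4, -0.8]
finger_gap: 0.0852
gripper_force: 0.0
t2.48 pos [ 0.4536 -0.0872  0.2031] gap 0.0852 F 0.0 wf [-0.1 -0.4 -0.8]
 tool x [0.005 1.    0.   ] y [ 1.    -0.005 -0.   ] z [-0.  0. -1.]
 shift [-0.0003 -0.0001  0.0031]
```

View pics/w0.png

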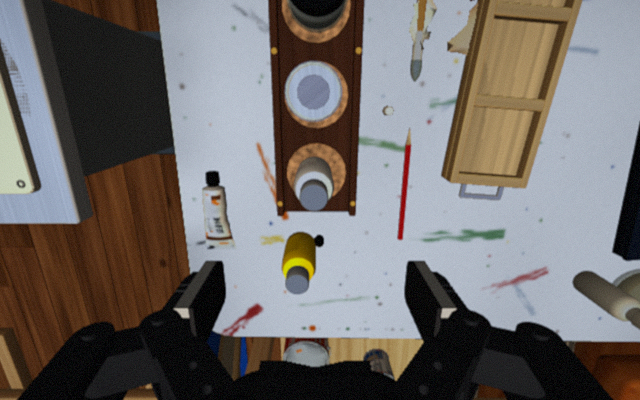

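The wrist picture shows the bottle's cap at (314,195), the tin's top at (313,92), the bottle's mat at about (318,173), and the rack's right end near (444,180) to (527,187). The yellow bottle is at (298,270).

```bash
python3 - <<'E'
from h import *
for n,p,z in [("cap",(314,195),.118),("tin",(313,92),.094),("m2",(317,94),.024),("m0",(317,173),.024),("boardR",(279,214),.032),("boardR2",(355,214),.032),("rackR",(443,182),.032),("rackR2",(527,187),.032),("jartop",(314,12),.099)]: print(n,ray(*p,z,"wrist").round(4))
E
python3 - <<'E'
import cv2
a=cv2.imread("pics/w0.png")[50:220,260:560]
cv2.imwrite("pics/crop1.png",cv2.resize(a,(800,453),interpolation=cv2.INTER_CUBIC))
E
```

```text
cap [ 0.454  -0.0839  0.118 ]
tin [ 0.4535 -0.0007  0.094 ]
m2 [ 0.4573 -0.0017  0.024 ]
m0 [ 0.4572 -0.0869  0.024 ]
boardR [ 0.4129 -0.1336  0.032 ]
boardR2 [ 0.5012 -0.1339  0.032 ]
rackR [ 0.5986 -0.0959  0.032 ]
rackR2 [ 0.6942 -0.1021  0.032 ]
jartop [0.4546 0.0571 0.099 ]
```

View pics/crop1.png

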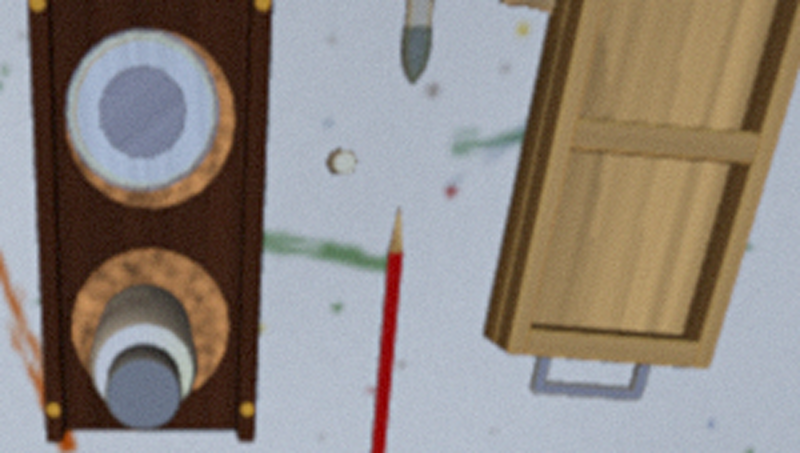

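```bash
python3 -m handwheel '{"series":[[[0.0015,0,0.03],0,0.0854],[[0,0,0.035],0,0.0854],[[0,0,0.035],0,0.0854],[[0,0,0.037],0,0.0854],[[0,0,0],0,0.0854]]}' 40
python3 -m handwheel '{"series":[[[0,0,0],0,0.03],[[0,0,0],0,0.03],[[0,0,0],0,0.03],[[0,0,0],0,0.03],[[0,0,0],0,0.03]]}' 40
python3 -m handwheel '{"series":[[[0,0,0],0,0.03],[[0,0,0],0,0.03]]}'
```

```text
time_s: 3.15
ee_pos: [0.452, -0.0851, 0.0644]
tcp_rot: [-2.221, -2.216, 0.003]
wrist_force: [-0.4, -0.3, 0.8]
finger_gap: 0.0854
gripper_force: 0.0
time_s: 3.78
ee_pos: [0.4537, -0.0857, 0.0664]
tcp_rot: [2.222, 2.221, 0.0]
wrist_force: [0.4, 0.2, 0.6]
finger_gap: 0.0299
gripper_force: 0.0
time_s: 4.03
ee_pos: [0.4536, -0.0857, 0.0661]
tcp_rot: [-2.222, -2.221, 0.0]
wrist_force: [-0.5, 0.6, 0.2]
finger_gap: 0.03
gripper_force: 0.0
```

The gap reached 30 mm with no grip force, so nothing is held. I'll look.

Run:
```python
from h import *
import cv2
to(0,0,0)
a=r.grab_frame("wrist"); b=r.grab_frame("top")[95:275,210:490]; s=r.grab_frame("side")[150:310,200:440]
cv2.imwrite("pics/w1.png",a); cv2.imwrite("pics/c1.png",cv2.vconcat([cv2.resize(b,(560,360)),cv2.resize(a,(560,350))])[:600])
cv2.imwrite("pics/s1.png",cv2.resize(s,(720,480)))
```

```text
t4.03 pos [ 0.4536 -0.0857  0.0661] gap 0.0300 F 0.0 wf [-0.5  0.6  0.2]
 tool x [0. 1. 0.] y [ 1. -0. -0.] z [-0.  0. -1.]
 shift [ 0.0855 -0.4537  0.0662]
```

View pics/w1.png

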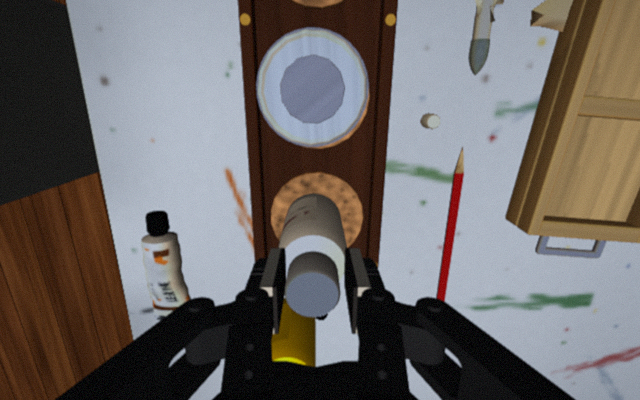

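View pics/s1.png

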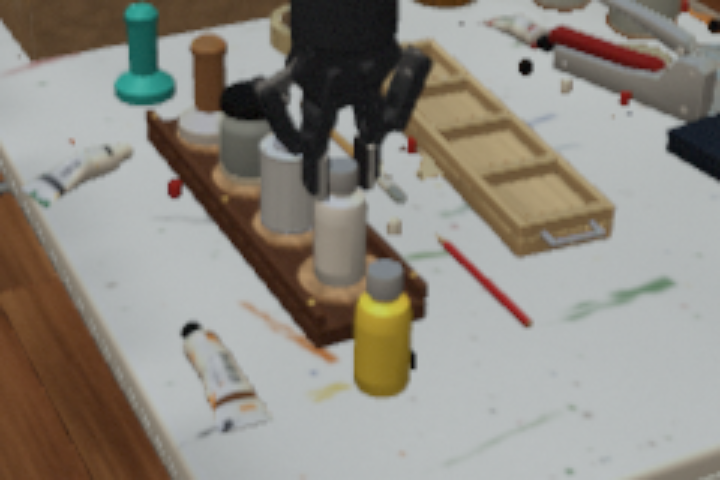

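The wrist and side pictures show the bottle upright and not gripped. The fingers, with tips near (268,262) and (360,262), look as if they are at cap height. I'll check this by projection.

Run:
```python
from h import *
c=r.camera_info("wrist"); T=np.linalg.inv(c["T_tool_cam"])
def pt(p): q=c["K"]@(T[:3,:3]@p+T[:3,3]); return (q[:2]/q[2]).round(0)
o=r.get_obs();Rt=R.from_rotvec(o["tcp_rot"]).as_matrix()
def pw(p): return pt(Rt.T@(np.array(p)-o["ee_pos"]))
for z in(.011,0,-.008,-.03): print(z,pt(np.array([0,.015,z])),pt(np.array([.011,.015,z])))
print("cap",pw([.4535,-.0855,.118]),"tin",pw([.453,0,.094]),"mat0",pw([.456,-.0875,.024]), "rackR", pw([.608,-.097,.032]))
s=r.camera_info("side");Rs=R.from_rotvec(s["rotation"]).as_matrix()
def ps(p): q=s["K"]@(Rs.T@(np.array(p)-s["origin"])); q=q[:2]/q[2]; return ((q-[200,150])*3).round(0)
print("side crop: tip",ps(o["ee_pos"]-[0.02,0,.011]),"cap",ps([.4535,-.0855,.118]),"base",ps([.4535,-.0855,.024]),"tcp",ps(o["ee_pos"]))
```

```text
0.011 [337. 235.] [337. 219.]
0 [338. 243.] [339. 226.]
-0.008 [339. 249.] [340. 231.]
-0.03 [342. 269.] [343. 249.]
cap [312. 294.] tin [311.  89.] mat0 [317. 219.] rackR [530. 236.]
side crop: tip [312. 246.] cap [337. 166.] base [335. 275.] tcp [336. 227.]
```

By projection, the scene points match the images, but the fingertips sit about 42 mm farther back than the stated tool frame implies. The side image puts the tips at z≈0.10, and the stated figure is 0.055. I'll trust the images: open, go 42 mm lower and close again.

```bash
python3 -m handwheel '{"series":[[[0,0,0],0,0.0854],[[0,0,0],0,0.0854],[[0,0,0],0,0.0854],[[0,0,0],0,0.0854]]}' 40
python3 -m handwheel '{"series":[[[0,0,0.014],0,0.0854],[[0,0,0.014],0,0.0854],[[0,0,0.014],0,0.0854],[[0,0,0],0,0.0854]]}' 40
python3 -m handwheel '{"series":[[[0,0,0],0,0.03],[[0,0,0],0,0.03],[[0,0,0],0,0.03],[[0,0,0],0,0.03],[[0,0,0],0,0.03]]}' 40
python3 - <<'E'
from h import *
import cv2
to(0,0,0)
a=r.grab_frame("side")[150:310,200:440]
cv2.imwrite("pics/s2.png",cv2.resize(a,(720,480)))
E
```

```text
time_s: 4.68
ee_pos: [0.4537, -0.0858, 0.0662]
tcp_rot: [2.222, 2.221, -0.0]
wrist_force: [-0.3, -0.1, -0.1]
finger_gap: 0.0852
gripper_force: 0.0
time_s: 5.18
ee_pos: [0.4527, -0.0854, 0.0227]
tcp_rot: [-2.22, -2.219, 0.002]
wrist_force: [-0.5, -0.1, 0.2]
finger_gap: 0.0851
gripper_force: 0.0
time_s: 5.8
ee_pos: [0.4539, -0.0858, 0.0247]
tcp_rot: [2.221, 2.22, 0.001]
wrist_force: [-1.9, 0.6, 6.1]
finger_gap: 0.0376
gripper_force: 40.0
t5.80 pos [ 0.4539 -0.0858  0.0247] gap 0.0376 F 40.0 wf [-1.9  0.6  6.1]
 tool x [ 0.  1. -0.] y [ 1.    -0.     0.001] z [ 0.001 -0.    -1.   ]
 shift [ 0.0857 -0.454   0.0243]
```

View pics/s2.png

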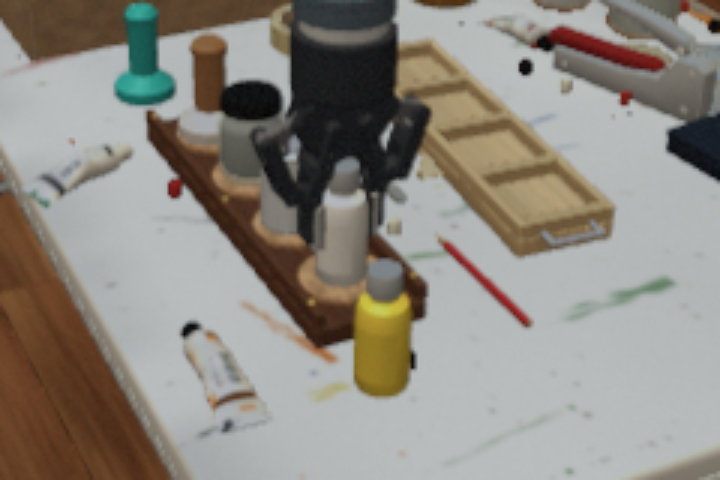

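The bottle is held: gap 37.6 mm at 40 N, and the side image shows it upright between the pads. Now I'll lift and carry it to the left pocket at about (0.673, 0.198).

```bash
python3 -m handwheel '{"series":[[[0,0,-0.02],0,0.03],[[0,0,-0.03],0,0.03],[[0,0,-0.03],0,0.03],[[0,0,-0.03],0,0.03]]}' 40
python3 -m handwheel '{"series":[[[0.0284,0.0219,0],0,0.03],[[0.0284,0.0219,0],0,0.03],[[0.0284,0.0219,0],0,0.03],[[0.0284,0.0219,0],0,0.03],[[0.0284,0.0219,0],0,0.03]]}' 40
python3 -m handwheel '{"series":[[[0.0284,0.0219,0],0,0.03],[[0.0284,0.0219,0],0,0.03],[[0.0284,0.0219,0],0,0.03],[[0.0284,0.0219,0],0,0.03],[[0.0284,0.0219,0],0,0.03]]}' 40
python3 -m handwheel '{"series":[[[0,0,0.025],0,0.03],[[0,0,0.025],0,0.03],[[0,0,0.015],0,0.03],[[0,0,0],0,0.03]]}' 40
python3 - <<'E'
from h import *
import cv2
to(.673,.198,.0185)
cv2.imwrite("pics/w2.png",r.grab_frame("wrist"))
E
```

```text
time_s: 6.35
ee_pos: [0.4535, -0.0857, 0.1352]
tcp_rot: [2.222, 2.221, 0.0]
wrist_force: [-0.5, 0.2, -1.1]
finger_gap: 0.0375
gripper_force: 40.4
time_s: 6.98
ee_pos: [0.5638, 0.0573, 0.1341]
tcp_rot: [-2.222, -2.221, 0.0]
wrist_force: [-0.4, 0.2, -0.3]
finger_gap: 0.0378
gripper_force: 40.4
time_s: 7.6
ee_pos: [0.6733, 0.1992, 0.1339]
tcp_rot: [-2.222, -2.221, 0.001]
wrist_force: [0.3, -0.5, -1.0]
finger_gap: 0.0377
gripper_force: 40.4
time_s: 8.1
ee_pos: [0.6721, 0.198, 0.0681]
tcp_rot: [-2.221, -2.22, 0.003]
wrist_force: [-0.2, -0.7, -1.7]
finger_gap: 0.0379
gripper_force: 40.5
t8.10 pos [0.6721 0.198  0.0681] gap 0.0379 F 40.5 wf [-0.2 -0.7 -1.7]
 tool x [ 0.001  1.    -0.   ] y [ 1.    -0.001 -0.002] z [-0.002 -0.    -1.   ]
 shift [0.     0.001  0.0496]
```

View pics/w2.png

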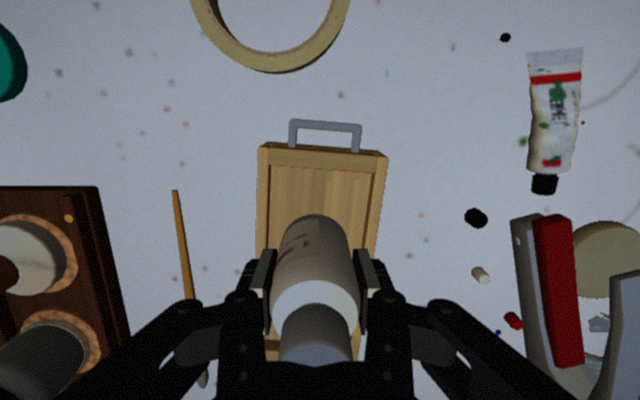

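The wrist picture shows the bottle upright in the jaws over the left pocket, with the rack's left-end corners at (258,145) and (388,155).

Run:
```python
from h import *
a=ray(258,147,.032,"wrist");b=ray(387,156,.032,"wrist");m=(a+b)/2
d=np.array([np.sin(.08),np.cos(.08)]); print(a,b,m, m[:2]-d*(.174-.126))
```

```text
[0.63643107 0.24934793 0.032     ] [0.72176998 0.24334726 0.032     ] [0.67910052 0.2463476  0.032     ] [0.67526462 0.19850111]
```

```bash
python3 -m handwheel '{"series":[[[0,0.001,0.02],0,0.03],[[0,0,0.015],0,0.03],[[0,0,0.01],0,0.03],[[0,0,0.004],0,0.03],[[0,0,0],0,0.03]]}' 40
python3 -m handwheel '{"series":[[[0,0,0],0,0.03],[[0,0,0],0,0.03]]}' 40
```

```text
time_s: 8.78
ee_pos: [0.6738, 0.1982, 0.0202]
tcp_rot: [-2.222, -2.221, 0.0]
wrist_force: [0.7, -0.6, -1.2]
finger_gap: 0.0378
gripper_force: 40.5
time_s: 9.02
ee_pos: [0.674, 0.1982, 0.0207]
tcp_rot: [2.222, 2.221, 0.001]
wrist_force: [0.2, -0.6, -0.9]
finger_gap: 0.0377
gripper_force: 40.5
```

```bash
python3 -m handwheel '{"series":[[[0,0,0.0015],0,0.03],[[0,0,0],0,0.03]]}' 40
python3 -m handwheel '{"series":[[[0,0,0.001],0,0.03],[[0,0,0],0,0.03]]}' 40
```

```text
time_s: 9.28
ee_pos: [0.6739, 0.1982, 0.0189]
tcp_rot: [2.222, 2.221, 0.001]
wrist_force: [0.8, 0.4, 0.2]
finger_gap: 0.0379
gripper_force: 40.6
time_s: 9.52
ee_pos: [0.6739, 0.1982, 0.0188]
tcp_rot: [2.221, 2.221, 0.001]
wrist_force: [-2.2, -0.3, 6.9]
finger_gap: 0.0382
gripper_force: 41.3
```

```bash
python3 -m handwheel '{"series":[[[0,0,0],0,0.0854],[[0,0,0],0,0.0854],[[0,0,0],0,0.0854],[[0,0,0],0,0.0854]]}' 40
python3 -m handwheel '{"series":[[[0,0,-0.02],0,0.0854],[[0,0,-0.035],0,0.0854],[[0,0,-0.035],0,0.0854],[[0,0,-0.03],0,0.0854]]}' 40
python3 -m handwheel '{"series":[[[-0.0396,-0.0442,0],0,0.0854],[[-0.0396,-0.0442,0],0,0.0854],[[-0.0396,-0.0442,0],0,0.0854],[[-0.0396,-0.0442,0],0,0.0854],[[-0.0396,-0.0442,0],0,0.0854]]}' 40
python3 -m handwheel '{"series":[[[0,0,0],0,0.0854],[[0,0,0],0,0.0854]]}' 40
python3 - <<'E'
from h import *
import cv2
to(.453,0,.012)
a=r.grab_frame("wrist"); b=r.grab_frame("top")[95:275,210:450]
cv2.imwrite("pics/c2.png",cv2.vconcat([cv2.resize(a,(480,300)),cv2.resize(b,(480,300))]))
E
```

```text
time_s: 10.02
ee_pos: [0.6737, 0.1982, 0.0175]
tcp_rot: [-2.222, -2.221, 0.0]
wrist_force: [0.5, 0.7, -0.2]
finger_gap: 0.0856
gripper_force: 0.0
time_s: 10.52
ee_pos: [0.6739, 0.1982, 0.1391]
tcp_rot: [2.222, 2.221, 0.001]
wrist_force: [1.0, 0.2, -1.1]
finger_gap: 0.0854
gripper_force: 0.0
time_s: 11.15
ee_pos: [0.4512, -0.0007, 0.1378]
tcp_rot: [2.221, 2.221, 0.0]
wrist_force: [0.6, -0.5, -0.5]
finger_gap: 0.0851
gripper_force: 0.0
time_s: 11.4
ee_pos: [0.4533, 0.0001, 0.1382]
tcp_rot: [2.222, 2.219, 0.002]
wrist_force: [-0.0, 0.9, 0.7]
finger_gap: 0.0853
gripper_force: 0.0
t11.40 pos [4.533e-01 1.000e-04 1.382e-01] gap 0.0853 F 0.0 wf [-0.   0.9  0.7]
 tool x [ 0.001  1.    -0.   ] y [ 1.    -0.001  0.002] z [ 0.002 -0.    -1.   ]
 shift [-1.000e-04 -5.000e-04  1.262e-01]
```

View pics/c2.png

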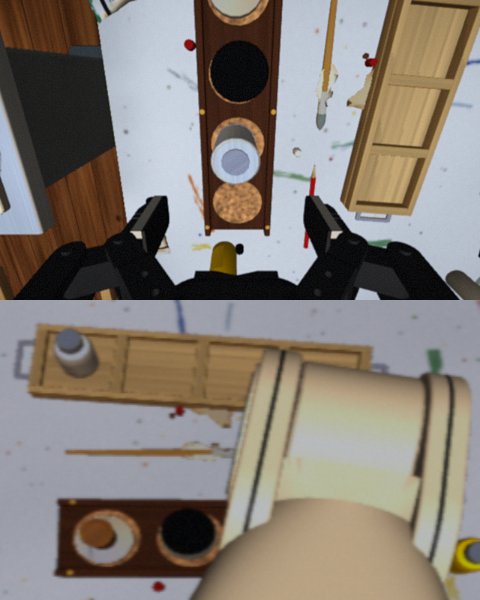

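The bottle stands upright in the left pocket, at (75,352) in the lower half. The tin is centred under the gripper, at (236,161) in the upper half. Taking the tin.

```bash
python3 -m handwheel '{"series":[[[0,0,0.035],0,0.0854],[[0,0,0.035],0,0.0854],[[0,0,0.035],0,0.0854],[[0,0,0.02],0,0.0854],[[0,0,0],0,0.0854]]}' 40
python3 -m handwheel '{"series":[[[0,0,0],0,0.04],[[0,0,0],0,0.04],[[0,0,0],0,0.04],[[0,0,0],0,0.04],[[0,0,0],0,0.04]]}' 40
```

```text
time_s: 12.12
ee_pos: [0.4523, 0.0011, 0.0112]
tcp_rot: [-2.218, -2.221, 0.003]
wrist_force: [-0.4, -0.0, 0.1]
finger_gap: 0.0852
gripper_force: 0.0
time_s: 12.75
ee_pos: [0.4535, 0.0003, 0.0137]
tcp_rot: [2.221, 2.22, 0.002]
wrist_force: [-0.2, 1.0, 6.1]
finger_gap: 0.0474
gripper_force: 40.9
```

```bash
python3 -m handwheel '{"series":[[[0,0,-0.02],0,0.04],[[0,0,-0.03],0,0.04],[[0,0,-0.03],0,0.04],[[0,0,-0.025],0,0.04]]}' 40
python3 -m handwheel '{"series":[[[0.0143,0.0268,0],0,0.04],[[0.0143,0.0268,0],0,0.04],[[0.0143,0.0268,0],0,0.04],[[0.0143,0.0268,0],0,0.04],[[0.0143,0.0268,0],0,0.04]]}' 40
python3 -m handwheel '{"series":[[[0.0143,0.0268,0],0,0.04],[[0.0143,0.0268,0],0,0.04],[[0.0143,0.0268,0],0,0.04],[[0,0,0.03],0,0.04],[[0,0,0],0,0.04]]}' 40
python3 -m handwheel '{"series":[[[0,0,0.03],0,0.04],[[0,0,0.025],0,0.04],[[0,0,0.015],0,0.04],[[0,0,0.006],0,0.04],[[0,0,0],0,0.04]]}' 40
python3 -m handwheel '{"series":[[[0,0,0],0,0.04]]}'
python3 -c "
from h import *
to(.668,.1148,.0077)"
```

```text
time_s: 13.25
ee_pos: [0.4528, 0.0002, 0.1192]
tcp_rot: [2.221, 2.22, 0.001]
wrist_force: [0.0, -0.8, -1.4]
finger_gap: 0.0474
gripper_force: 41.5
time_s: 13.88
ee_pos: [0.5875, 0.0722, 0.1179]
tcp_rot: [2.222, 2.221, 0.0]
wrist_force: [0.1, -0.3, 0.5]
finger_gap: 0.0471
gripper_force: 41.6
time_s: 14.5
ee_pos: [0.6657, 0.1146, 0.0854]
tcp_rot: [-2.22, -2.219, 0.005]
wrist_force: [-0.3, 0.2, -1.3]
finger_gap: 0.0471
gripper_force: 41.7
time_s: 15.12
ee_pos: [0.6674, 0.1145, 0.0123]
tcp_rot: [2.222, 2.221, 0.001]
wrist_force: [0.2, -0.0, -1.6]
finger_gap: 0.0475
gripper_force: 41.7
time_s: 15.25
ee_pos: [0.6677, 0.1146, 0.0128]
tcp_rot: [2.221, 2.22, 0.002]
wrist_force: [-0.3, 0.2, -0.9]
finger_gap: 0.047
gripper_force: 41.7
t15.25 pos [0.6677 0.1146 0.0128] gap 0.0470 F 41.7 wf [-0.3  0.2 -0.9]
 tool x [0. 1. 0.] y [ 1.    -0.     0.002] z [ 0.002  0.    -1.   ]
 shift [0.0002 0.0002 0.0051]
```

```bash
python3 -m handwheel '{"series":[[[0,0,0.003],0,0.04],[[0,0,0.0015],0,0.04],[[0,0,0],0,0.04]]}' 40
python3 -m handwheel '{"series":[[[0,0,0.001],0,0.04],[[0,0,0],0,0.04]]}' 40
```

```text
time_s: 15.62
ee_pos: [0.6673, 0.1146, 0.0078]
tcp_rot: [2.222, 2.221, 0.001]
wrist_force: [-1.5, 0.0, 4.5]
finger_gap: 0.047
gripper_force: 42.1
time_s: 15.88
ee_pos: [0.6673, 0.1146, 0.0077]
tcp_rot: [2.221, 2.22, 0.001]
wrist_force: [-4.6, -0.6, 11.5]
finger_gap: 0.0472
gripper_force: 42.9
```

```bash
python3 -m handwheel '{"series":[[[0,0,0],0,0.0854],[[0,0,0],0,0.0854],[[0,0,0],0,0.0854],[[0,0,0],0,0.0854]]}' 40
python3 -m handwheel '{"series":[[[0,0,-0.02],0,0.0854],[[0,0,-0.035],0,0.0854],[[0,0,-0.035],0,0.0854],[[0,0,-0.03],0,0.0854]]}' 40
python3 -m handwheel '{"series":[[[-0.0065,-0.0423,0],0,0.0854],[[-0.0065,-0.0423,0],0,0.0854],[[-0.0065,-0.0423,0],0,0.0854],[[-0.0065,-0.0423,0],0,0.0854],[[-0.0065,-0.0423,0],0,0.0854]]}' 40
python3 -m handwheel '{"series":[[[0,0,0],0,0.0854],[[0,0,0],0,0.0854]]}' 40
python3 - <<'E'
from h import *
import cv2
to(.456,.082,.012)
a=r.grab_frame("wrist"); b=r.grab_frame("top")[95:275,210:450]
cv2.imwrite("pics/c3.png",cv2.vconcat([cv2.resize(a,(480,300)),cv2.resize(b,(480,300))]))
E
```

```text
time_s: 16.38
ee_pos: [0.6671, 0.1146, 0.006]
tcp_rot: [-2.222, -2.221, 0.0]
wrist_force: [0.3, -0.3, 0.6]
finger_gap: 0.0853
gripper_force: 0.0
time_s: 16.88
ee_pos: [0.6672, 0.1146, 0.1275]
tcp_rot: [2.222, 2.221, 0.001]
wrist_force: [0.1, -0.2, 0.4]
finger_gap: 0.0851
gripper_force: 0.0
time_s: 17.5
ee_pos: [0.4542, 0.082, 0.1262]
tcp_rot: [2.222, 2.221, 0.0]
wrist_force: [-0.7, -0.2, 0.2]
finger_gap: 0.0853
gripper_force: 0.0
time_s: 17.75
ee_pos: [0.4564, 0.0822, 0.1266]
tcp_rot: [2.221, 2.22, 0.002]
wrist_force: [0.5, -0.6, -0.4]
finger_gap: 0.0855
gripper_force: 0.0
t17.75 pos [0.4564 0.0822 0.1266] gap 0.0855 F 0.0 wf [ 0.5 -0.6 -0.4]
 tool x [0.001 1.    0.   ] y [ 1.    -0.001  0.002] z [ 0.002  0.    -1.   ]
 shift [-0.0002 -0.0006  0.1146]
```

View pics/c3.png

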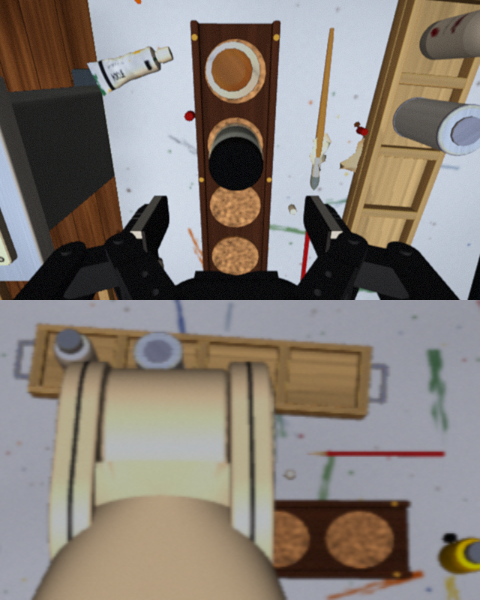

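The bottle and tin stand in pockets one and two from the left. The jar's black lid at (236,162), upper half, is centred between the fingers. Taking the jar.

```bash
python3 -m handwheel '{"series":[[[0,-0.001,0.03],0,0.0854],[[0,0,0.035],0,0.0854],[[0,0,0.03],0,0.0854],[[0,0,0.018],0,0.0854],[[0,0,0],0,0.0854]]}' 40
python3 -m handwheel '{"series":[[[0,0,0],0,0.048],[[0,0,0],0,0.048],[[0,0,0],0,0.048],[[0,0,0],0,0.048],[[0,0,0],0,0.048]]}' 60
```

```text
time_s: 18.48
ee_pos: [0.4544, 0.0822, 0.0118]
tcp_rot: [-2.22, -2.22, 0.003]
wrist_force: [0.1, -0.1, -0.4]
finger_gap: 0.0853
gripper_force: 0.0
time_s: 19.1
ee_pos: [0.4557, 0.0822, 0.0143]
tcp_rot: [2.221, 2.22, 0.003]
wrist_force: [0.3, -0.0, 6.6]
finger_gap: 0.0539
gripper_force: 63.4
```

```bash
python3 -m handwheel '{"series":[[[0,0,-0.02],0,0.048],[[0,0,-0.03],0,0.048],[[0,0,-0.03],0,0.048],[[0,0,-0.025],0,0.048]]}' 60
python3 -m handwheel '{"series":[[[-0.0064,0.0257,0],0,0.048],[[-0.0064,0.0257,0],0,0.048],[[-0.0064,0.0257,0],0,0.048],[[-0.0064,0.0257,0],0,0.048],[[-0.0064,0.0257,0],0,0.048]]}' 60
python3 -m handwheel '{"series":[[[-0.0064,0.0257,0],0,0.048],[[-0.0064,0.0257,0],0,0.048],[[-0.0064,0.0257,0],0,0.048],[[0,0,0.03],0,0.048],[[0,0,0],0,0.048]]}' 60
python3 -m handwheel '{"series":[[[0,0,0.02],0,0.048],[[0,0,0.015],0,0.048],[[0,0,0],0,0.048],[[0,0,0],0,0.048]]}' 60
python3 - <<'E'
from h import *
import cv2
to(.6613,.0311,.0083)
cv2.imwrite("pics/w3.png",r.grab_frame("wrist"))
E
```

```text
time_s: 19.6
ee_pos: [0.4546, 0.0822, 0.1197]
tcp_rot: [2.221, 2.221, 0.001]
wrist_force: [-0.3, 0.8, -2.3]
finger_gap: 0.0539
gripper_force: 64.5
time_s: 20.23
ee_pos: [0.5838, 0.0499, 0.1184]
tcp_rot: [-2.222, -2.221, 0.0]
wrist_force: [-0.6, -0.2, -2.2]
finger_gap: 0.0536
gripper_force: 64.6
time_s: 20.85
ee_pos: [0.6586, 0.0309, 0.0859]
tcp_rot: [-2.219, -2.218, 0.005]
wrist_force: [-0.9, -0.2, -3.2]
finger_gap: 0.0536
gripper_force: 64.5
time_s: 21.35
ee_pos: [0.6605, 0.0309, 0.0541]
tcp_rot: [2.221, 2.221, 0.001]
wrist_force: [-0.3, 0.3, -3.7]
finger_gap: 0.0541
gripper_force: 64.5
t21.35 pos [0.6605 0.0309 0.0541] gap 0.0541 F 64.5 wf [-0.3  0.3 -3.7]
 tool x [ 0.  1. -0.] y [ 1.    -0.     0.001] z [ 0.001 -0.    -1.   ]
 shift [0.0002 0.0008 0.0458]
```

View pics/w3.png

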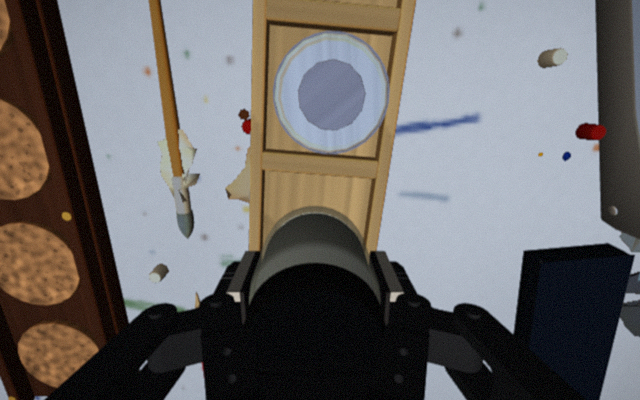

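The picture shows the jar upright over pocket three, the tin standing in pocket two at (331,92), and the divider between the two centred near (320,166). I'll check the centring against the divider.

Run:
```python
from h import *
m=ray(320,166,.032,"wrist"); print(m,ray(253,200,.032,"wrist"),ray(384,200,.032,"wrist")); print(m[:2]-.042*np.array([.08,.997]))
```

```text
[0.6649334 0.0726529 0.032    ] [0.62188685 0.05043062 0.032     ] [0.70629653 0.05035947 0.032     ]
[0.6615734 0.0307789]
```

Estimates agree to under 1 mm. Lowering now.

```bash
python3 -m handwheel '{"series":[[[0,0.001,0.02],0,0.048],[[0,0,0.015],0,0.048],[[0,0,0.007],0,0.048],[[0,0,0],0,0.048],[[0,0,0],0,0.048]]}' 60
python3 -m handwheel '{"series":[[[0,0,0.002],0,0.048],[[0,0,0.001],0,0.048],[[0,0,0],0,0.048]]}' 60
python3 -m handwheel '{"series":[[[0,0,0.001],0,0.048],[[0,0,0],0,0.048]]}' 60
```

```text
time_s: 22.02
ee_pos: [0.6616, 0.0308, 0.0118]
tcp_rot: [2.221, 2.221, 0.001]
wrist_force: [0.4, -0.9, -2.9]
finger_gap: 0.0536
gripper_force: 64.6
time_s: 22.4
ee_pos: [0.6613, 0.0309, 0.0085]
tcp_rot: [2.222, 2.221, 0.0]
wrist_force: [-0.6, -0.2, -1.1]
finger_gap: 0.0537
gripper_force: 64.7
time_s: 22.65
ee_pos: [0.6613, 0.0308, 0.0084]
tcp_rot: [2.221, 2.22, 0.001]
wrist_force: [-2.8, -0.6, 7.4]
finger_gap: 0.054
gripper_force: 65.8
```

```bash
python3 -m handwheel '{"series":[[[0,0,0],0,0.0854],[[0,0,0],0,0.0854],[[0,0,0],0,0.0854],[[0,0,0],0,0.0854]]}' 40
python3 -m handwheel '{"series":[[[0,0,-0.02],0,0.0854],[[0,0,-0.035],0,0.0854],[[0,0,-0.035],0,0.0854],[[0,0,-0.035],0,0.0854]]}' 40
python3 -m handwheel '{"series":[[[0.0268,-0.0417,0],0,0.0854],[[0.0268,-0.0417,0],0,0.0854],[[0.0268,-0.0417,0],0,0.0854],[[0.0268,-0.0417,0],0,0.0854],[[0.0268,-0.0417,0],0,0.0854]]}' 40
python3 -m handwheel '{"series":[[[0,0,0],0,0.0854],[[0,0,0],0,0.0854]]}' 40
python3 - <<'E'
from h import *
import cv2
to(.453,.165,.025)
a=r.grab_frame("wrist"); b=r.grab_frame("top")[95:275,210:450]
cv2.imwrite("pics/c4.png",cv2.vconcat([cv2.resize(a,(480,300)),cv2.resize(b,(480,300))]))
E
```

```text
time_s: 23.15
ee_pos: [0.6612, 0.0309, 0.0071]
tcp_rot: [-2.222, -2.221, 0.0]
wrist_force: [-1.1, 0.2, 1.0]
finger_gap: 0.0854
gripper_force: 0.0
time_s: 23.65
ee_pos: [0.6611, 0.0309, 0.1333]
tcp_rot: [-2.222, -2.221, 0.0]
wrist_force: [0.9, 0.4, -0.6]
finger_gap: 0.0852
gripper_force: 0.0
time_s: 24.28
ee_pos: [0.4514, 0.1656, 0.1322]
tcp_rot: [2.222, 2.221, 0.001]
wrist_force: [0.3, 0.4, 2.0]
finger_gap: 0.0854
gripper_force: 0.0
time_s: 24.52
ee_pos: [0.4533, 0.1651, 0.1325]
tcp_rot: [2.221, 2.221, 0.001]
wrist_force: [0.5, 0.5, 0.8]
finger_gap: 0.0856
gripper_force: 0.0
t24.52 pos [0.4533 0.1651 0.1325] gap 0.0856 F 0.0 wf [0.5 0.5 0.8]
 tool x [-0.  1.  0.] y [1.    0.    0.001] z [ 0.001  0.    -1.   ]
 shift [-1.000e-04 -4.000e-04  1.075e-01]
```

View pics/c4.png

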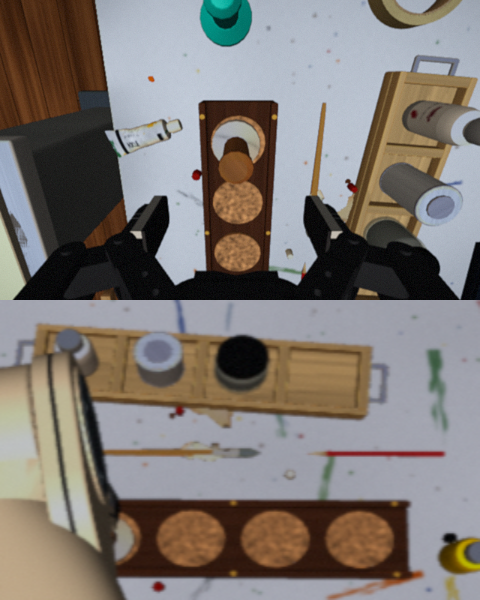

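The bottle, tin and jar stand in pockets one to three, at (72,350), (158,358) and (242,362) in the lower half. The brown muller's knob at (236,168), upper half, is centred between the fingers, and the turquoise one at (226,15) is clear. Taking the muller.

```bash
python3 -m handwheel '{"series":[[[0,0,0.03],0,0.0854],[[0,0,0.035],0,0.0854],[[0,0,0.03],0,0.0854],[[0,0,0.012],0,0.0854],[[0,0,0],0,0.0854]]}' 40
python3 -m handwheel '{"series":[[[0,0,0],0,0.02],[[0,0,0],0,0.02],[[0,0,0],0,0.02],[[0,0,0],0,0.02],[[0,0,0],0,0.02]]}' 60
python3 -m handwheel '{"series":[[[0,0,0],0,0.02],[[0,0,0],0,0.02]]}' 60
```

```text
time_s: 25.25
ee_pos: [0.453, 0.1646, 0.0248]
tcp_rot: [-2.222, -2.22, 0.002]
wrist_force: [-0.9, -0.1, 0.6]
finger_gap: 0.0854
gripper_force: 0.0
time_s: 25.88
ee_pos: [0.4532, 0.1651, 0.0259]
tcp_rot: [2.221, 2.221, 0.002]
wrist_force: [-0.5, 0.1, 6.2]
finger_gap: 0.0265
gripper_force: 57.0
time_s: 26.12
ee_pos: [0.4532, 0.165, 0.0259]
tcp_rot: [2.221, 2.22, 0.002]
wrist_force: [0.1, -0.1, 6.4]
finger_gap: 0.026
gripper_force: 57.0
```

```bash
python3 -m handwheel '{"series":[[[0,0,-0.02],0,0.02],[[0,0,-0.03],0,0.02],[[0,0,-0.03],0,0.02],[[0,0,-0.03],0,0.02]]}' 60
python3 -m handwheel '{"series":[[[-0.0272,0.0252,0],0,0.02],[[-0.0272,0.0252,0],0,0.02],[[-0.0272,0.0252,0],0,0.02],[[-0.0272,0.0252,0],0,0.02],[[-0.0272,0.0252,0],0,0.02]]}' 60
python3 -m handwheel '{"series":[[[-0.0272,0.0252,0],0,0.02],[[-0.0272,0.0252,0],0,0.02],[[-0.0272,0.0252,0],0,0.02],[[0,0,0.03],0,0.02],[[0,0,0],0,0.02]]}' 60
python3 -m handwheel '{"series":[[[0,0,0.025],0,0.02],[[0,0,0.015],0,0.02],[[0,0,0],0,0.02],[[0,0,0],0,0.02]]}' 60
python3 - <<'E'
from h import *
import cv2
to(.6546,-.0529,.0199)
cv2.imwrite("pics/w4.png",r.grab_frame("wrist"))
E
```

```text
time_s: 26.62
ee_pos: [0.4523, 0.1649, 0.1359]
tcp_rot: [-2.221, -2.221, 0.001]
wrist_force: [0.5, 0.3, -2.6]
finger_gap: 0.0266
gripper_force: 57.8
time_s: 27.25
ee_pos: [0.5791, 0.028, 0.1348]
tcp_rot: [-2.221, -2.221, 0.001]
wrist_force: [-0.1, 0.3, -3.4]
finger_gap: 0.0262
gripper_force: 57.9
time_s: 27.88
ee_pos: [0.6526, -0.0527, 0.1024]
tcp_rot: [-2.219, -2.217, 0.005]
wrist_force: [-0.0, 0.3, -2.2]
finger_gap: 0.0264
gripper_force: 58.3
time_s: 28.38
ee_pos: [0.6547, -0.0526, 0.0662]
tcp_rot: [2.221, 2.221, 0.001]
wrist_force: [1.2, -0.5, -2.1]
finger_gap: 0.026
gripper_force: 58.4
t28.38 pos [ 0.6547 -0.0526  0.0662] gap 0.0260 F 58.4 wf [ 1.2 -0.5 -2.1]
 tool x [ 0.  1. -0.] y [ 1.    -0.     0.001] z [ 0.001 -0.    -1.   ]
 shift [-0.0003 -0.0001  0.0463]
```

View pics/w4.png

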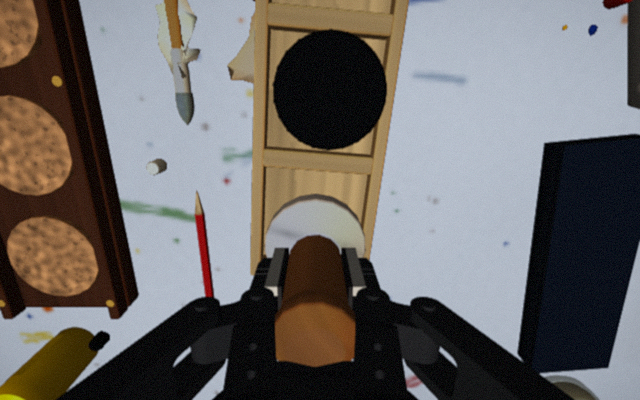

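The picture shows the muller upright in the jaws over the last pocket, with its foot spanning about 267 to 364 in columns. The jar stands in pocket three at (330,88), and the divider is centred near (320,162).

Run:
```python
from h import *
m=ray(320,162,.032,"wrist"); print(m, m[:2]-.042*np.array([.08,.997]))
a,b=ray(267,236,.077,"wrist"),ray(364,236,.077,"wrist"); print("foot",a,b,(a+b)/2, "foot top",ray(315,194,.077,"wrist"))
```

```text
[ 0.65929077 -0.01081707  0.032     ] [ 0.65593077 -0.05269107]
foot [ 0.62924663 -0.04337314  0.077     ] [ 0.68309184 -0.04342601  0.077     ] [ 0.65616923 -0.04339958  0.077     ] foot top [ 0.65588172 -0.01901245  0.077     ]
```

```bash
python3 -m handwheel '{"series":[[[-0.002,0,0.02],0,0.02],[[0,0,0.015],0,0.02],[[0,0,0.008],0,0.02],[[0,0,0],0,0.02],[[0,0,0],0,0.02]]}' 60
python3 -m handwheel '{"series":[[[0,0,0.002],0,0.02],[[0,0,0.001],0,0.02],[[0,0,0],0,0.02]]}' 60
python3 -m handwheel '{"series":[[[0,0,0.001],0,0.02],[[0,0,0],0,0.02]]}' 60
```

```text
time_s: 29.05
ee_pos: [0.6546, -0.0548, 0.0227]
tcp_rot: [2.221, 2.221, 0.001]
wrist_force: [-0.2, 0.3, -2.2]
finger_gap: 0.0265
gripper_force: 58.4
time_s: 29.42
ee_pos: [0.6545, -0.0548, 0.0199]
tcp_rot: [2.221, 2.22, 0.001]
wrist_force: [-1.3, 0.5, 3.8]
finger_gap: 0.0264
gripper_force: 58.8
time_s: 29.68
ee_pos: [0.6546, -0.0548, 0.0199]
tcp_rot: [2.221, 2.22, 0.001]
wrist_force: [-4.4, 0.6, 12.0]
finger_gap: 0.0262
gripper_force: 59.5
```

Contact came at the expected floor height (foot at z≈0.018). I'll release, rise and back off, then check.

```bash
python3 -m handwheel '{"series":[[[0,0,0],0,0.0854],[[0,0,0],0,0.0854],[[0,0,0],0,0.0854],[[0,0,0],0,0.0854],[[0,0,0],0,0.0854]]}' 40
python3 -m handwheel '{"series":[[[0,0,-0.02],0,0.0854],[[0,0,-0.035],0,0.0854],[[0,0,-0.035],0,0.0854],[[0,0,-0.035],0,0.0854]]}' 40
python3 -m handwheel '{"series":[[[-0.03,-0.04,0],0,0.0854],[[-0.03,-0.04,0],0,0.0854],[[-0.03,-0.04,0],0,0.0854],[[-0.03,-0.04,0],0,0.0854],[[-0.03,-0.04,0],0,0.0854]]}' 40
python3 -m handwheel '{"series":[[[0,0,0],0,0.0854],[[0,0,0],0,0.0854],[[0,0,0],0,0.0854],[[0,0,0],0,0.0854]]}' 40
python3 - <<'E'
from h import *
import cv2
to(0,0,0)
b=r.grab_frame("top")[85:265,200:440]; s=r.grab_frame("side")[130:270,260:480]
cv2.imwrite("pics/f.png",cv2.vconcat([cv2.resize(b,(400,300)),cv2.resize(s,(400,255))]))
E
```

```text
time_s: 30.3
ee_pos: [0.6543, -0.0547, 0.018]
tcp_rot: [-2.222, -2.221, 0.0]
wrist_force: [0.1, -0.2, -0.5]
finger_gap: 0.0854
gripper_force: 0.0
time_s: 30.8
ee_pos: [0.6542, -0.0547, 0.1443]
tcp_rot: [-2.222, -2.221, 0.0]
wrist_force: [-0.6, 0.6, 0.2]
finger_gap: 0.0852
gripper_force: 0.0
time_s: 31.42
ee_pos: [0.4529, -0.2054, 0.1433]
tcp_rot: [2.221, 2.221, 0.0]
wrist_force: [-0.1, -1.4, 0.0]
finger_gap: 0.0855
gripper_force: 0.0
time_s: 31.92
ee_pos: [0.4548, -0.204, 0.143]
tcp_rot: [-2.22, -2.222, -0.0]
wrist_force: [0.2, -0.1, -0.1]
finger_gap: 0.0856
gripper_force: 0.0
t31.93 pos [ 0.4548 -0.204   0.143 ] gap 0.0856 F 0.0 wf [ 0.2 -0.1 -0.1]
 tool x [-0.001  1.     0.   ] y [ 1.     0.001 -0.   ] z [-0.  0. -1.]
 shift [ 0.2045 -0.4546  0.1431]
```

View pics/f.png

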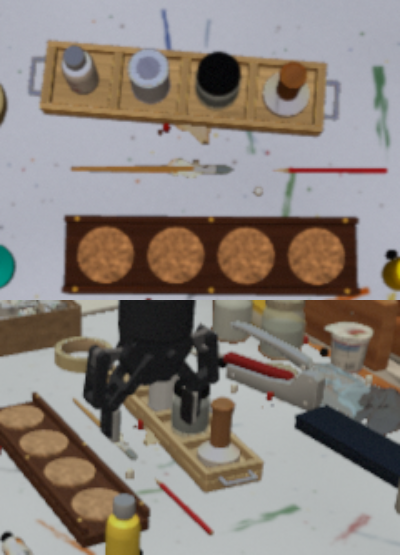

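The pictures show the bottle, tin, jar and muller in that order from the left, at (78,68), (149,75), (218,78) and (290,88). Each stands upright in its own pocket, the mats are empty, the look-alikes are in place and the gripper is clear.

```bash
python3 -c "
from bench import r
print(r.sign_off())"
```

```text
the job is handed in; nothing more can be done
None
```

All four are in the rack in reverse order (left to right: bottle, tin, jar, muller), upright and released, and the job was handed in at about 32 s of simulated time; the sign-off returned no verdict.

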